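# Feed a gauge block past the pawl of a marking fixture with a push stick

## Task

Load the steel gauge block into the feed fixture: lay it lengthwise on the fixture's open loading table in front of the channel mouth and let go, then hold the push stick by its yellow grip and use it to push the block along the channel until the red pawl has snapped shut behind it. Draw the stick out and lay it back down upright on the grey platform, clear of the fixture; do not touch the block with the fingers once it is in the channel, and leave the bottle, the orange block and the black adapter where they stand.

Things in the scene. Friction and masses are not known exactly. Their poses are not given: they have to be found in the camera images.
- feeder: Feed fixture screwed to the grey work platform, whose flat top is 122 mm above the cabinet's. Origin: on the platform under the middle of the channel mouth; x = feed direction, into the channel; z up. Dark base plate 12 mm thick, x -95 to +190 mm, 90 mm wide: its top is the open loading table (x -95 to -20 mm; low screw heads at the corners) and channel floor. Height 44 mm, hinge pin 50 mm
- load_spot (a point): Middle of the open loading table, on its top, 56 mm before the channel mouth; axes as the fixture's. The block lies well here, its length along x
- mouth (a point): Channel mouth, on the floor, mid-width; axes as the fixture's. Channel: x 0 to 178 mm, 28 mm wide, walls 12 mm thick, 28 mm clear height; flared lead-in of the same height from x -20 mm (44 mm wide). Blue lips on top, to 32 mm above the floor, leave a 10 mm slot (wider only by the pawl): fingers and block cannot enter from above
- pawl_stop (a point): On the channel floor, mid-width, level with the square tip of the red pawl, 84 mm past the mouth. The pawl comes from the +y wall, reaches 10 mm into the channel, 16 to 26 mm above the floor; the block pushes it aside (about 2 N), a slat kept under 16 mm above the floor passes beneath it. It shuts once the block's rear face is past this point: push 4 to 14 mm past
- block_home (a point): Where the centre of the block's underside ends up, 114 mm past the mouth on the channel floor: the brass follower presses it back against the shut pawl when the stick is drawn out; axes as the fixture's
- pawl (a joint): Red pawl's hinge angle, rad: 0 = shut (reaching into the channel), about 0.2 to 0.3 while the block passes; a light spring closes it
- follower (a joint): Travel in m of the sprung brass follower plate at the channel's far end: 0 = at rest with its face 134 mm past the mouth, 0.010 with the block held against the shut pawl, 0.025 at its hard stop; pushes back with 3 to 6 N
- gauge: Steel gauge block, the part to feed, 24 x 60 x 24 mm, 0.2 to 0.35 kg. Origin: centre of its underside; its y runs along its 60 mm length, z up
- push_stick: Push stick, 0.1 kg, lying on the grey platform: a pale wooden slat 165 x 18 x 12 mm with an upright yellow grip block on its rear end, 40 mm long (x), 20 mm wide (y), from 12 to 58 mm above the slat's underside. Origin: on the underside, below the middle of the grip; x points along the slat to its front end, which is 145 mm from the origin; z up
- stick_tip (a point): Centre of the front end face of the push stick's slat, 6 mm above its underside; axes as the stick's
- orange_block: Bystander: orange plastic clamp block, 30 x 70 x 38 mm, loose. Origin: centre of its underside, y along its length
- black_adapter: Bystander: black mains adapter standing on edge, 75 x 34 x 50 mm, loose. Origin: centre of its underside, x along its length
- bottle: Bystander: white plastic bottle with red cap, 57 mm round, 130 mm tall, loose. Origin: centre of its underside

How it is judged:
By the outcome, as a careful person would: the job done as asked, in the order asked, and still so for the second after the job is handed in, with the robot touching nothing.
It also fails if it takes over 61 s, if anything falls off the work surface, if the arm or the gripper's body presses on something with over 40 N, if the wrist force passes 120 N, or if a joint passes its speed limit or range.

## Robot

A 6-joint arm with a two-finger parallel gripper is mounted at the origin on a cart in front of the work surface, level with it; the furniture and walls round the work are solid. World frame = base frame: x ahead of the robot, y to its left, z up, the work surface at z = 0. Lengths are in m, angles in rad, forces in N, time in s.
With the tool pointing down it reaches from about 0.4 to 0.825 m from the base axis. Payload 7 kg.
Tool frame: the origin (TCP) lies between the finger pads; the fingertips stand 25 mm ahead of it and the grasp point (between the pads) lies 6 mm ahead of it (arm.tip_extent is the z of the fingertips in the tool frame, in m); z points along the fingers, x is the direction in which the jaws open and shut, and the axes are right-handed (so a half turn about z gives the same grasp; the last joint's range is limited). The gripper opens to 88 mm and grips with 3 to 60 N. Pads are 19 mm wide; open, the fingers measure 130 mm over their backs; the gripper's body (78 mm by 193 mm) begins 47 mm behind the grasp point.
Start: joints at [1.47, 0.359, 0.012, 0, -1.224, -0.288], TCP at [0.256, 0.625, 0.252] pointing down, gripper open.
Joint ranges: [-3.07, 3.07], [-1.43, 2.12], [-1.02, 1.25], [-3.03, 1.67], [-3.05, -0], [-3.03, 3.03]. Speed limits (rad/s): [2.39, 2.39, 3.01, 3.14, 3.14, 3.14].

## Interface

Orientations are given as [roll, pitch, yaw] about the fixed x, y, z axes, in that order (R = Rz(yaw) Ry(pitch) Rx(roll)).
In Python, from station import monitor, grab_frame, job_done, arm gives the robot as it stands.
- The arm moves only by the shell command python3 -m jog 'ROWS' [FORCE]. ROWS is JSON, a list that holds one entry, the list of rows, each a list of 7 numbers: the shift along the world's x, y, z in m, then the turn, a rotation vector about the world's x, y, z in rad, then the opening, from 0 (shut) to 1 (fully open). In form: [[[dx, dy, dz, ax, ay, az, claw], ...]]. A call has 1 to 20 rows; each row shifts and turns the commanded pose from where the row before left it; what a row does not reach is not made up. A row lasts 1/8 s, in which the tool goes at most 62.5 mm and 10.7 degrees, less where a joint would pass 70% of its speed; a pose out of reach is approached as far as the arm can. A call is refused whole if a number of a shift passes 0.0625 or a number of a turn 0.188, either way. A call with a gripper value outside its range is refused whole. The fingers move at their own pace and stop on an object; FORCE is the grip in N (left out, the last holds). Time passes only in rows, so rows that do not move let the fingers close. It gives the time, the measured TCP pose, the force and the opening at its end, in the units of the state.
- monitor.get_state(): the state, without advancing time (a new reading comes with each control period).
- grab_frame(name): name is "scene" or "top" or "wrist"; returns a dict with "pixels" (480x640x3 uint8, red, green, blue), "K" (3x3 intrinsics, pixels), "view" (4x4, takes a point from world to camera coordinates); the wrist camera has in their place "hand_eye" (4x4, takes a point from camera to tool coordinates, whose origin is the TCP and whose axes are the tool frame's). Camera axes: x right, y down, z forward; pixel columns grow to the right and rows downward; lengths in m; the calibration is good to about 2 mm. A picture is of the moment at which its call begins: read the wrist's pose just before it. There is no depth.
- job_done(): hands the job in, once; it reports no verdict.
The state is a dict: "t": time; "q": joint angles; "qd": joint speeds; "joint_efforts": joint torques, N m; "eef_pos": TCP position; "ee_rot": TCP orientation; "force": force on the tool from outside, world axes, zero at the start; "moment": the same for the moment, N m; "width": finger opening in m.
Only numpy, scipy, OpenCV 4.12 (cv2) and the standard library are available. Lean on these libraries where they do the work, as an engineer would, in place of code of your own. Each camera call takes 0.05 s, during which the arm holds its last target.

## Working session

There is one attempt and no reset: what is moved stays moved. The work goes in short steps, Python scripts to look and compute and a shell command to move; the robot and the scene stay as the last step left them, time stands still between calls to the robot, and variables do not carry over. Pictures are saved under pics/ and viewed, and the job is handed in when it is done.

```bash
ls; mkdir -p pics; python3 - <<'E'
from station import monitor, grab_frame, arm
import cv2
s=monitor.get_state();print(s)
for n in("scene","top","wrist"):
    f=grab_frame(n);cv2.imwrite(f"pics/{n}0.png",f["pixels"][:,:,::-1])
    print(n,f["K"].tolist(),(f.get("view") if "view" in f else f["hand_eye"]).tolist())
print(arm.tip_extent)
E
```

```text
pics
{'t': 0.0, 'q': array([ 1.47012362e+00,  3.59362120e-01,  1.10557107e-02, -3.10088945e-04,
       -1.22406716e+00, -2.88073232e-01]), 'qd': array([-0.00102601,  0.00028966,  0.00174637,  0.00112523, -0.00080114,
        0.000979  ]), 'joint_efforts': array([-2.07930789e-03, -5.82718277e+01,  2.93066365e+01,  6.99753195e+00,
        7.07507323e-03, -1.52584389e-04]), 'eef_pos': array([0.25572694, 0.62421292, 0.2506445 ]), 'ee_rot': array([-3.14142400e+00, -1.59507010e-03, -1.95964801e+00]), 'force': array([ 1.02454602,  0.19969305, -0.46498753]), 'moment': array([ 0.0259675 , -0.03540585, -0.02981038]), 'width': 0.0874074365103774}
scene [[465.68269459202776, 0.0, 322.7071822807359], [0.0, 465.68269459202776, 228.62053366675892], [0.0, 0.0, 1.0]] [[0.5693881445198969, -0.8219772711440706, -0.012268113250864692, -0.3435080648664005], [-0.39457611507756946, -0.26017210604130236, -0.8812605543471955, 0.36838115486992523], [0.7211843247675881, 0.5066200163441833, -0.47247151104478013, 0.7911059636249687], [0.0, 0.0, 0.0, 1.0]]
top [[443.49199472247705, 0.0, 316.02919796800165], [0.0, 443.49199472247705, 246.31857984198268], [0.0, 0.0, 1.0]] [[-0.006656303691600938, -0.9998517593182598, 0.015879326476454143, -0.020366374214043664], [-0.9832112992889545, 0.0036481618225940914, -0.1824341850252912, 0.584628500105331], [0.18234921050471045, -0.01682707055600603, -0.9830898306486605, 0.9888931358796618], [0.0, 0.0, 0.0, 1.0]]
wrist [[341.2972863881148, 0.0, 320.52693542638895], [0.0, 341.2972863881148, 242.66422760964826], [0.0, 0.0, 1.0]] [[0.9999997662175678, -0.0003242255348717178, -0.0006020320697964907, -4.997908424908548e-05], [0.0004936174342556339, 0.9515633445805226, 0.30745236637983325, -0.0836001052090824], [0.00047318774194319457, -0.30745259167639666, 0.9515632821651056, -0.1326509726308237], [0.0, 0.0, 0.0, 1.0]]
0.025
```

View pics/scene0.png

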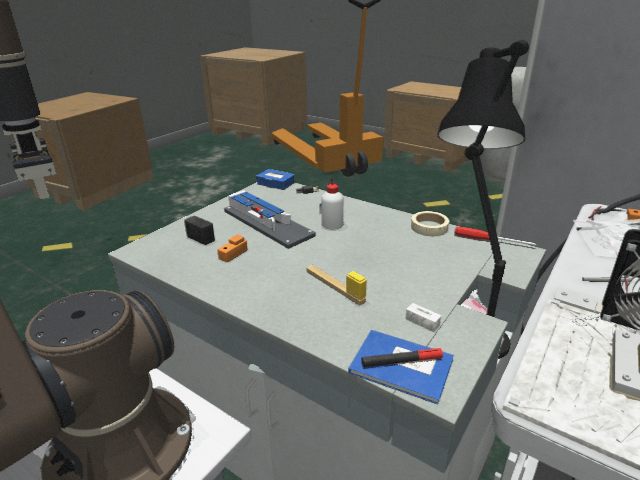

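View pics/top0.png

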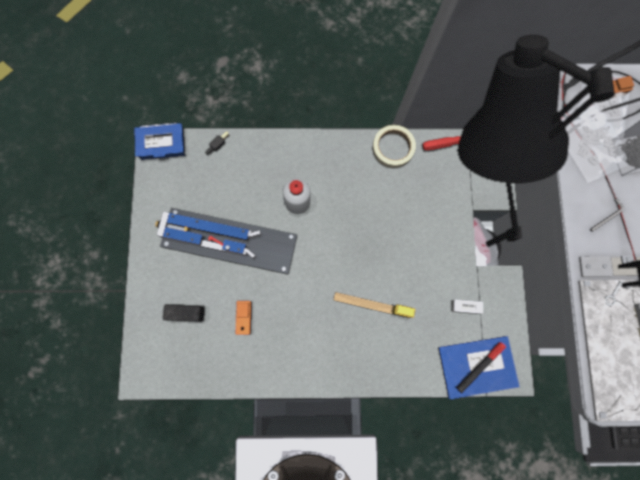

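View pics/wrist0.png

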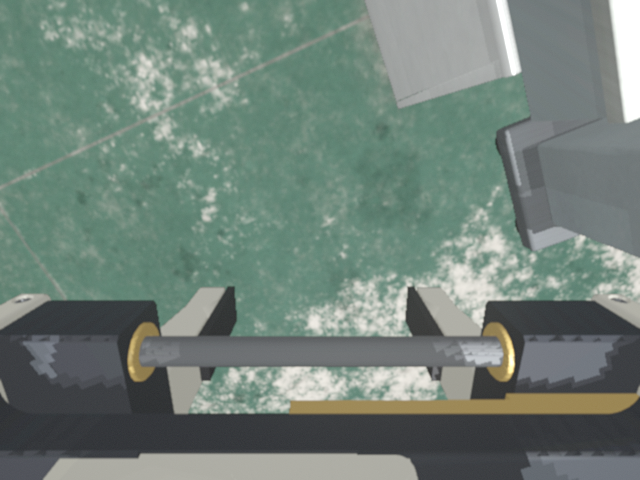

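```bash
python3 - <<'E'
import cv2
t=cv2.imread('pics/top0.png');s=cv2.imread('pics/scene0.png')
def z(im,x0,y0,x1,y1,f,n):cv2.imwrite('pics/'+n,cv2.resize(im[y0:y1,x0:x1],None,fx=f,fy=f,interpolation=cv2.INTER_CUBIC))
z(t,140,180,300,280,5,'t_fix.png')
z(t,325,260,525,400,4,'t_stick.png')
z(s,210,170,350,260,5.5,'s_fix.png')
z(s,290,240,520,400,3.4,'s_stick.png')
E
```

```text
(no output)
```

View pics/t_fix.png

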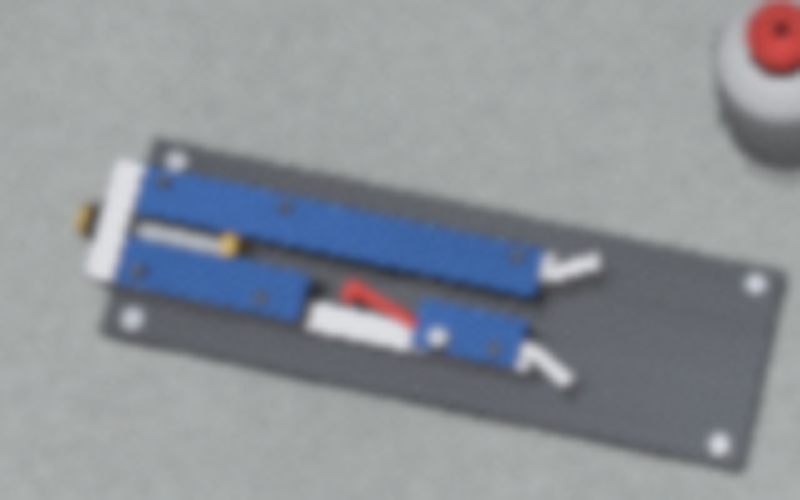

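View pics/t_stick.png

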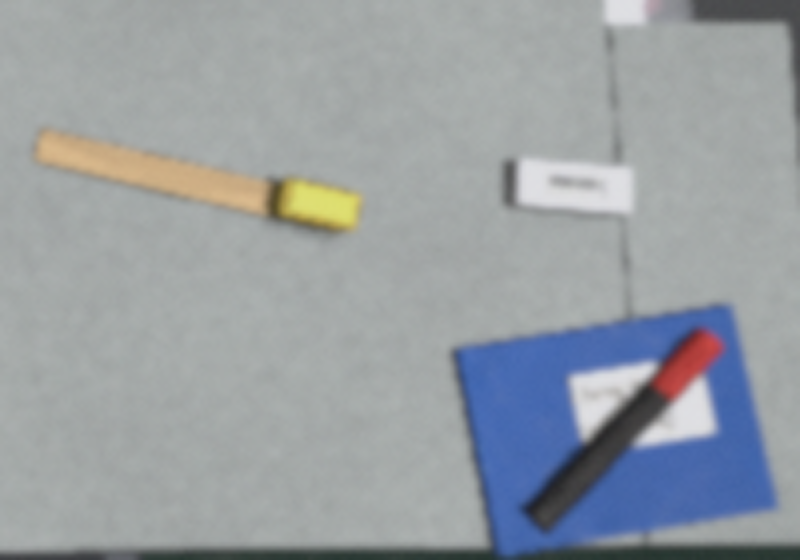

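View pics/s_fix.png

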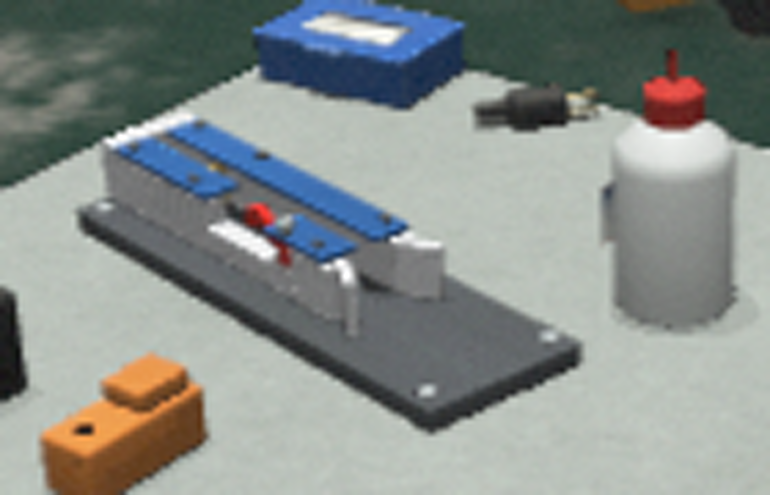

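View pics/s_stick.png

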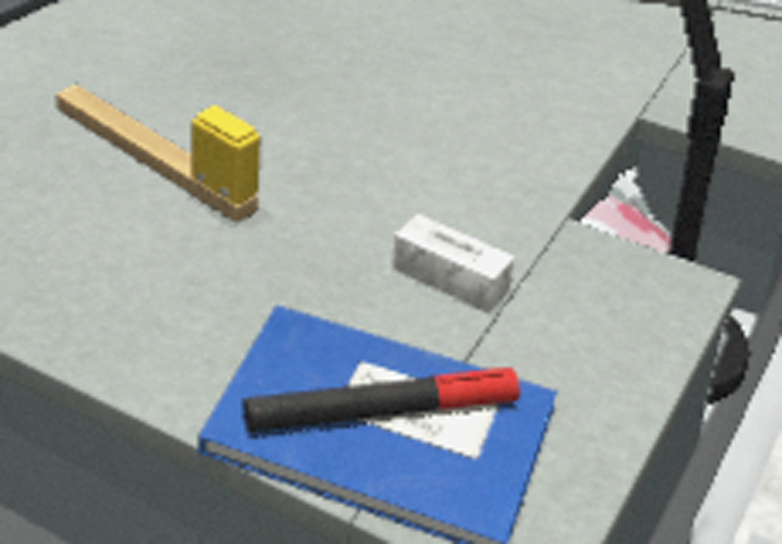

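```bash
cat > h.py <<'E'
import numpy as np, cv2
from scipy.spatial.transform import Rotation as Rn
CAM={'scene':(np.array([[465.68269459202776,0,322.7071822807359],[0,465.68269459202776,228.62053366675892],[0,0,1]]),np.array([[0.5693881445198969,-0.8219772711440706,-0.012268113250864692,-0.3435080648664005],[-0.39457611507756946,-0.26017210604130236,-0.8812605543471955,0.36838115486992523],[0.7211843247675881,0.5066200163441833,-0.47247151104478013,0.7911059636249687],[0,0,0,1]])),
'top':(np.array([[443.49199472247705,0,316.02919796800165],[0,443.49199472247705,246.31857984198268],[0,0,1]]),np.array([[-0.006656303691600938,-0.9998517593182598,0.015879326476454143,-0.020366374214043664],[-0.9832112992889545,0.0036481618225940914,-0.1824341850252912,0.584628500105331],[0.18234921050471045,-0.01682707055600603,-0.9830898306486605,0.9888931358796618],[0,0,0,1]]))}
def ray(c,u):
    K,V=CAM[c];d=V[:3,:3].T@np.linalg.solve(K,[u[0],u[1],1.]);return -V[:3,:3].T@V[:3,3],d
def pl(c,u,z):
    o,d=ray(c,u);return o+d*(z-o[2])/d[2]
def tri(ut,us):
    a,d=ray('top',ut);b,e=ray('scene',us)
    s=np.linalg.lstsq(np.c_[d,-e],b-a,rcond=None)[0];p=a+d*s[0];q=b+e*s[1];return (p+q)/2,np.linalg.norm(p-q)
HE=np.array([[0.9999997662175678,-0.0003242255348717178,-0.0006020320697964907,-4.997908424908548e-05],[0.0004936174342556339,0.9515633445805226,0.30745236637983325,-0.0836001052090824],[0.00047318774194319457,-0.30745259167639666,0.9515632821651056,-0.1326509726308237],[0,0,0,1]])
KW=np.array([[341.2972863881148,0,320.52693542638895],[0,341.2972863881148,242.66422760964826],[0,0,1]])
def wpl(st,u,z):
    R=Rn.from_euler('xyz',st['ee_rot']).as_matrix();T=np.eye(4);T[:3,:3]=R;T[:3,3]=st['eef_pos'];M=T@HE
    d=M[:3,:3]@np.linalg.solve(KW,[u[0],u[1],1.]);o=M[:3,3];return o+d*(z-o[2])/d[2]
E
python3 - <<'E'
from h import *
np.set_printoptions(precision=4,suppress=True)
zt=lambda p,s,o:((p[0]+.5)/s-.5+o[0],(p[1]+.5)/s-.5+o[1])
F=lambda p:zt(p,5,(140,180));S=lambda p:zt(p,4,(325,260));SF=lambda p:zt(p,5.5,(210,170));SS=lambda p:zt(p,3.4,(290,240))
print('plate corners',[pl('top',F(p),.134)[:2] for p in[(783,275),(742,470),(152,138),(103,333)]])
print('tri right-far, right-near',tri(F((783,275)),SF((580,348))),tri(F((742,470)),SF((430,415))))
print('grip top corners tri',tri(S((360,193)),SS((259,132))),tri(S((355,230)),SS((233,143))))
print('grip top z.18',[pl('top',S(p),.18)[:2] for p in[(283,178),(361,192),(355,231),(276,216)]])
print('slat tip z.134',[pl('top',S(p),.134)[:2] for p in[(43,129),(35,160)]])
print('gauge tri',tri(S((634,168)),SS((513,258))),tri(S((632,213)),SS((493,281))))
print('gauge top z.146',[pl('top',S(p),.146)[:2] for p in[(518,157),(634,167),(632,213),(515,207)]])
print('bottle',pl('top',F((780,35)),.122+.13)[:2], pl('top',F((785,170)),.122)[:2],pl('scene',SF((675,320)),.122), pl('scene',SF((613,300)),.122),pl('scene',SF((732,300)),.122))
print('orange',pl('top',(244,317),.16),'adapter',pl('top',(184,313),.172))
E
```

```text
plate corners [array([0.5958, 0.021 ]), array([0.5105, 0.0384]), array([0.6581, 0.2975]), array([0.5712, 0.3139])]
tri right-far, right-near (array([0.5974, 0.0196, 0.1324]), np.float64(0.003760911367404358)) (array([0.5114, 0.0376, 0.1332]), np.float64(0.0022984336742841805))
grip top corners tri (array([ 0.4347, -0.2206,  0.1779]), np.float64(0.0018988776196256093)) (array([ 0.4156, -0.2159,  0.1797]), np.float64(0.0002471518268672855))
grip top z.18 [array([ 0.4418, -0.1807]), array([ 0.4346, -0.2199]), array([ 0.4152, -0.2159]), array([ 0.4229, -0.1764])]
slat tip z.134 [array([ 0.4709, -0.0626]), array([ 0.4545, -0.0581])]
gauge tri (array([ 0.4479, -0.3729,  0.1462]), np.float64(0.0006387210130316576)) (array([ 0.4248, -0.3709,  0.1452]), np.float64(0.0014608125553103848))
gauge top z.146 [array([ 0.4539, -0.3118]), array([ 0.4483, -0.3728]), array([ 0.4244, -0.3699]), array([ 0.4278, -0.3085])]
bottle [0.666  0.0189] [0.6461 0.0205] [0.6615 0.008  0.122 ] [0.6621 0.0442 0.122 ] [ 0.6936 -0.0036  0.122 ]
orange [0.4186 0.1265 0.16  ] adapter [0.427  0.2456 0.172 ]
```

```bash
python3 - <<'E'
import cv2
s=cv2.imread('pics/scene0.png')
cv2.imwrite('pics/grip0.png',cv2.resize(s[80:210,0:130],None,fx=4.5,fy=4.5,interpolation=cv2.INTER_CUBIC))
E
```

```text
(no output)
```

View pics/grip0.png

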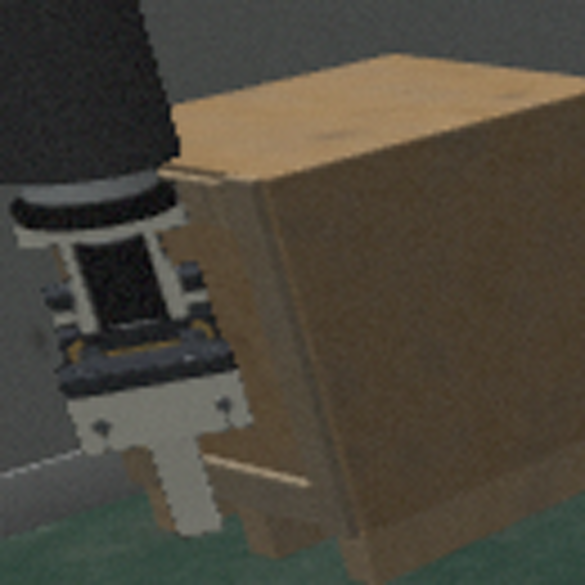

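```bash
python3 -m jog '[[[0.03,-0.05,0.004,0,0,-0.176,1],[0.03,-0.05,0.004,0,0,-0.176,1],[0.03,-0.05,0.004,0,0,-0.176,1],[0.03,-0.05,0.004,0,0,-0.176,1],[0.03,-0.05,0.004,0,0,-0.176,1],[0.03,-0.05,0.004,0,0,-0.176,1],[0.03,-0.05,0.004,0,0,-0.176,1],[0.03,-0.05,0.004,0,0,-0.176,1],[0,-0.055,0,0,0,-0.176,1],[0,-0.055,0,0,0,-0.176,1],[0,-0.055,0,0,0,-0.176,1],[0,-0.055,0,0,0,-0.176,1],[-0.008,-0.055,0,0,0,-0.176,1],[-0.008,-0.055,0,0,0,-0.176,1],[-0.008,-0.055,0,0,0,-0.176,1],[-0.008,-0.055,0,0,0,-0.176,1],[-0.013,-0.05,0,0,0,0,1],[-0.013,-0.05,0,0,0,0,1],[0,-0.02,0,0,0,0,1],[0,0,0,0,0,0,1]]]'
python3 - <<'E'
from station import monitor, grab_frame
import cv2
s=monitor.get_state();print(s['t'],s['eef_pos'],s['ee_rot'],s['q'],s['force'])
f=grab_frame("wrist");cv2.imwrite("pics/w1.png",f["pixels"][:,:,::-1])
E
```

```text
t: 2.65
eef_pos: [0.4373, -0.3366, 0.2829]
ee_rot: [-3.141, -0.0, 1.505]
force: [-0.4, -0.1, 0.0]
width: 0.0874
2.65 [ 0.43730365 -0.3365958   0.28293403] [-3.14055395e+00 -3.35418886e-04  1.50499947e+00] [-3.01082155e-01  1.37183523e-01 -2.12333548e-01 -8.94063286e-05
 -1.22236754e+00 -1.33548028e+00] [-0.41125742 -0.1204001   0.01164219]
```

View pics/w1.png

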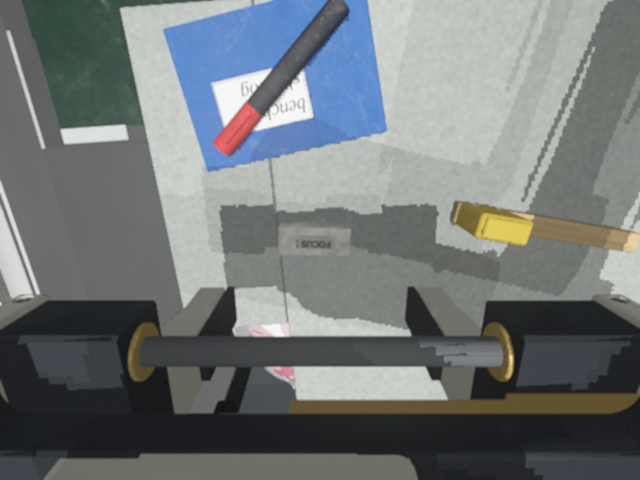

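```bash
python3 - <<'E'
import cv2
s=cv2.imread('pics/w1.png')
cv2.imwrite('pics/w1z.png',cv2.resize(s[205:275,260:370],None,fx=7,fy=7,interpolation=cv2.INTER_CUBIC))
E
```

```text
(no output)
```

View pics/w1z.png

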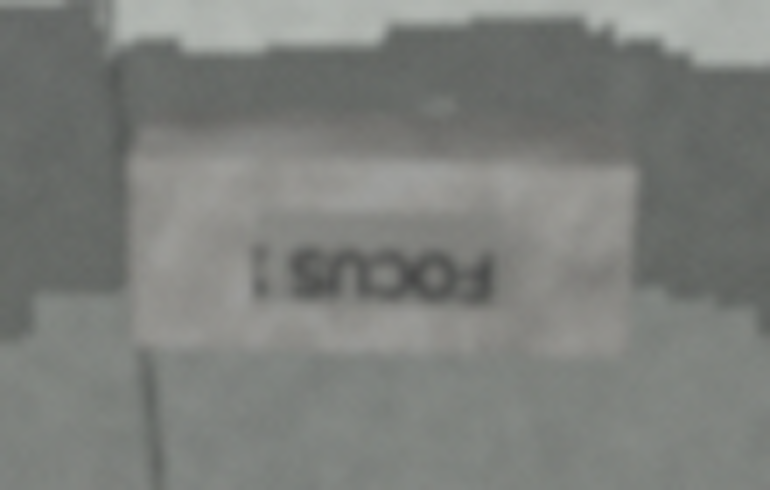

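```bash
python3 - <<'E'
from h import *
from station import monitor
s=monitor.get_state()
P=np.array([wpl(s,((x+.5)/7-.5+260,(y+.5)/7-.5+205),.146) for x,y in[(131,158),(637,168),(631,354),(135,345)]])
print(P.round(4),P.mean(0).round(4))
for a,b in((0,1),(3,2)):
    d=P[b]-P[a];print(np.linalg.norm(d),np.degrees(np.arctan2(d[1],d[0])))
E
```

```text
[[ 0.4253 -0.3697  0.146 ]
 [ 0.4304 -0.3107  0.146 ]
 [ 0.4535 -0.3123  0.146 ]
 [ 0.4484 -0.3716  0.146 ]] [ 0.4394 -0.3411  0.146 ]
0.05920406836368806 85.08018510127063
0.05950875835729328 85.1488417118804
```

```bash
python3 -m jog '[[[0.002,-0.0045,-0.03,0,0,-0.016,1],[0,0,-0.04,0,0,0,1],[0,0,-0.03,0,0,0,1],[0,0,-0.018,0,0,0,1],[0,0,-0.01,0,0,0,1],[0,0,0,0,0,0,1]]]'
python3 -m jog '[[[0,0,0,0,0,0,0.5],[0,0,0,0,0,0,0.5],[0,0,0,0,0,0,0.5],[0,0,0,0,0,0,0.5]]]' 30
python3 - <<'E'
from station import monitor, grab_frame
import cv2
s=monitor.get_state();print(s['t'],s['eef_pos'],s['ee_rot'],s['width'],s['force'])
f=grab_frame("wrist");cv2.imwrite("pics/w2.png",f["pixels"][:,:,::-1])
E
```

```text
t: 3.45
eef_pos: [0.4399, -0.3393, 0.1554]
ee_rot: [-3.141, -0.0, 1.492]
force: [-0.6, -0.4, 1.1]
width: 0.088
t: 3.95
eef_pos: [0.4401, -0.3402, 0.1561]
ee_rot: [3.141, 0.001, 1.492]
force: [0.0, -0.8, 2.4]
width: 0.0598
3.95 [ 0.44014398 -0.34021856  0.15609928] [3.14073203e+00 5.48506636e-04 1.49162706e+00] 0.05980530941190539 [ 0.02881046 -0.81047342  2.3568612 ]
```

View pics/w2.png

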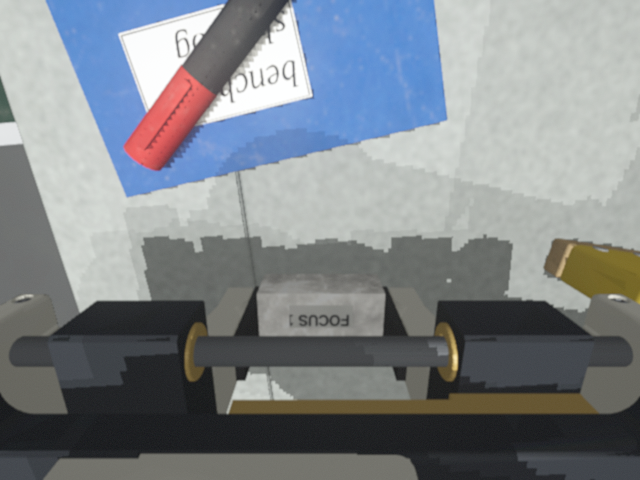

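```bash
python3 -m jog '[[[0,0,0.03,0,0,0,0.5],[0,0,0.05,0,0,0,0.5],[0,0,0.05,0,0,0,0.5],[0.015,0.05,0.044,0,0,-0.0175,0.5],[0.015,0.05,0,0,0,-0.0175,0.5],[0.015,0.05,0,0,0,-0.0175,0.5],[0.015,0.05,0,0,0,-0.0175,0.5],[0.015,0.05,0,0,0,-0.0175,0.5],[0.015,0.05,0,0,0,-0.0175,0.5],[0.015,0.05,0,0,0,-0.0175,0.5],[0.015,0.05,0,0,0,-0.0175,0.5],[0,0,0,0,0,0,0.5],[0,0,0,0,0,0,0.5]]]'
python3 - <<'E'
from station import monitor, grab_frame
import cv2
s=monitor.get_state();print(s['t'],s['eef_pos'].tolist(),s['ee_rot'].tolist(),s['width'],s['force'],s['q'])
f=grab_frame("wrist");cv2.imwrite("pics/w3.png",f["pixels"][:,:,::-1])
E
```

```text
t: 5.62
eef_pos: [0.558, 0.0561, 0.3249]
ee_rot: [-3.14, 0.001, 1.352]
force: [0.0, -0.3, -3.1]
width: 0.0597
5.625 [0.5580437978671143, 0.05607682374220258, 0.32488471867757185] [-3.139677432293644, 0.0008973796776667875, 1.352397413379276] 0.05967110439135419 [ 0.02299539 -0.26195882 -3.07683481] [ 4.48851617e-01  1.32189538e-01 -1.23241774e-01 -4.96118844e-04
 -1.31742482e+00 -2.23792286e+00]
```

View pics/w3.png

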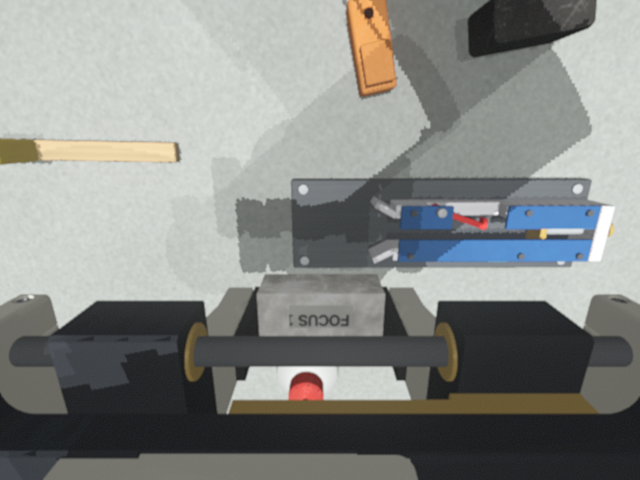

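```bash
python3 - <<'E'
import cv2
s=cv2.imread('pics/w3.png')
cv2.imwrite('pics/w3a.png',cv2.resize(s[165:285,280:450],None,fx=4.7,fy=4.7,interpolation=cv2.INTER_CUBIC))
cv2.imwrite('pics/w3b.png',cv2.resize(s[165:285,450:620],None,fx=4.7,fy=4.7,interpolation=cv2.INTER_CUBIC))
E
```

```text
(no output)
```

View pics/w3a.png

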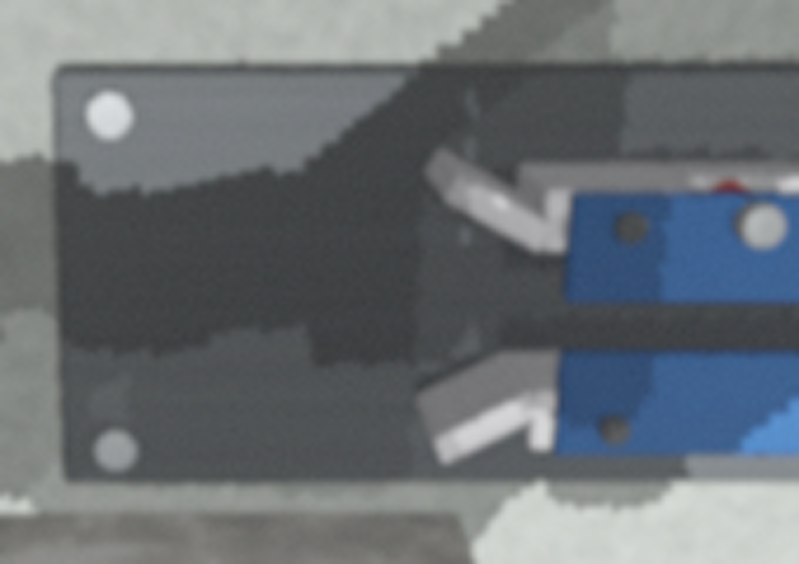

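View pics/w3b.png

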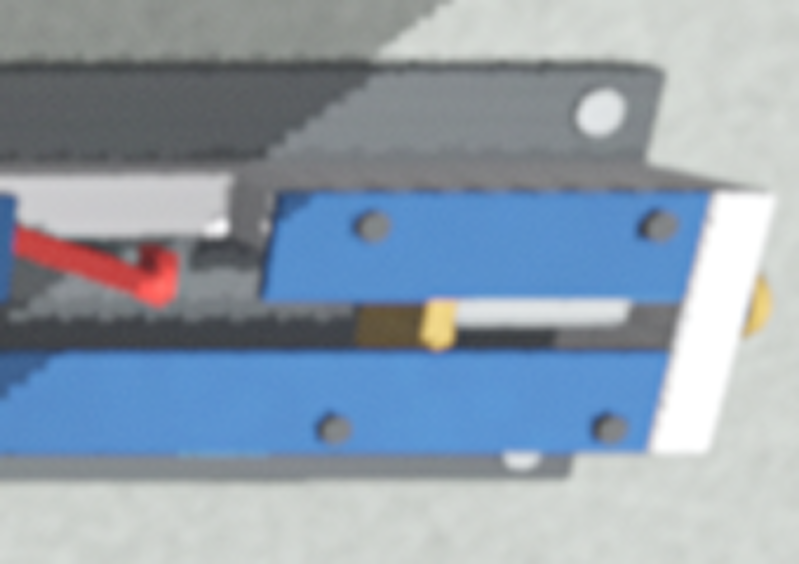

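```bash
python3 - <<'E'
from h import *
s=dict(eef_pos=np.array([0.5580437978671143,0.05607682374220258,0.32488471867757185]),ee_rot=[-3.139677432293644,0.0008973796776667875,1.352397413379276])
A=lambda x,y,z:wpl(s,((x+.5)/4.7-.5+280,(y+.5)/4.7-.5+165),z)[:2]
B=lambda x,y,z:A(x+170*4.7,y,z)
P=[A(56,66,.134),A(68,479,.134),B(663,66,.134)]
for p in P:print('corner',p.round(4))
ang=lambda d:np.degrees(np.arctan2(d[1],d[0]))
print('edge yaw',ang(P[2]-P[0]),np.linalg.norm(P[2]-P[0]),np.linalg.norm(P[1]-P[0]), 'perp',ang(P[0]-P[1]))
S=[A(109,116,.135),A(115,451,.135),B(602,112,.135)]
for p in S:print('screw',p.round(4))
print(ang(S[2]-S[0]))
up=[A(575,302,.166),B(670,300,.166)];lo=[A(565,352,.166),B(668,352,.166)]
print('lips',ang(up[1]-up[0]),ang(lo[1]-lo[0]))
th=np.radians(np.mean([ang(P[2]-P[0]),ang(S[2]-S[0]),ang(up[1]-up[0]),ang(lo[1]-lo[0])]));print('th',np.degrees(th),th)
u=np.array([np.cos(th),np.sin(th)]);v=np.array([-u[1],u[0]])
print('lateral: plate',[float(p@v) for p in P],'mid',float((P[0]+P[1])@v/2),'screws mid',float((S[0]+S[1])@v/2),'slot mid',[float((a+b)@v/2) for a,b in zip(up,lo)],'slot w',float((up[0]-lo[0])@v))
outer=[A(650,193,.166),A(650,455,.166)];print('lips outer mid',float((outer[0]+outer[1])@v/2),(outer[0]-outer[1])@v)
print('axial: plate front',[float(p@u) for p in(P[0],P[1])],'lip front',float(A(570,193,.166)@u),float(A(556,455,.166)@u))
E
```

```text
corner [0.5104 0.0383]
corner [0.5971 0.0193]
corner [0.5714 0.3124]
edge yaw 77.46832311480901 0.28078872695836865 0.08870791056613678 perp 167.65077397966272
screw [0.5223 0.0464]
screw [0.5926 0.0309]
screw [0.5778 0.2999]
77.64812276697033
lips 77.61315913461388 77.48285645466979
th 77.55311536776574 1.3535572083465253
lateral: plate [-0.49019071600527, -0.5788984977143884, -0.49060625621216397] mid -0.5345446068598293 screws mid -0.5360453599862904 slot mid [-0.5353055408560727, -0.5353225550287642] slot w 0.009866310216401315
lips outer mid -0.5353795948838725 0.051681261316083256
axial: plate front [0.14743638208158508, 0.14758758147688303] lip front 0.244384299276711 0.2452965035368664
```

```bash
python3 - <<'E'
import cv2
s=cv2.imread('pics/w3.png')
cv2.imwrite('pics/w3c.png',cv2.resize(s[260:350,240:400],None,fx=5,fy=5,interpolation=cv2.INTER_CUBIC))
from h import *
for x,y in[(262,305),(380,305),(262,311),(380,311),(262,300)]:
    d=HE[:3,:3]@np.linalg.solve(KW,[x,y,1.]);o=HE[:3,3];k=(0.010-o[2])/d[2];print(x,y,(o+k*d).round(4))
E
```

```text
262 305 [-0.0275 -0.0069  0.01  ]
380 305 [ 0.0276 -0.0069  0.01  ]
262 311 [-0.0276 -0.0038  0.01  ]
380 311 [ 0.0278 -0.0038  0.01  ]
262 300 [-0.0273 -0.0095  0.01  ]
```

View pics/w3c.png

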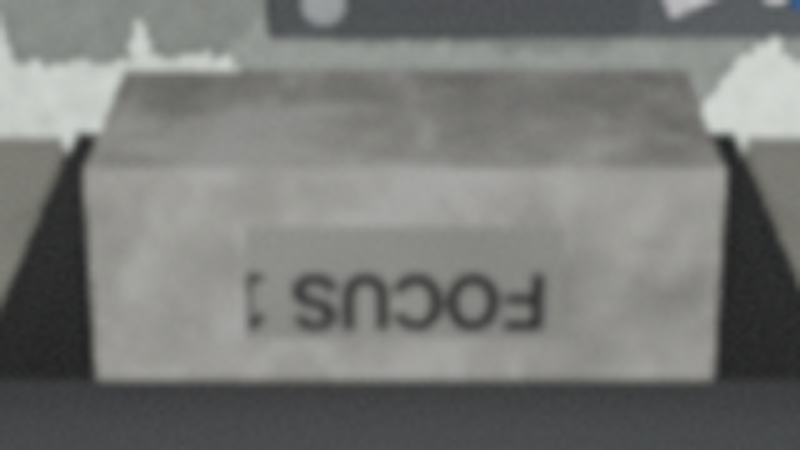

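```bash
python3 -m jog '[[[0.005,0.007,-0.02,0,0,0.001,0.5],[0,0,-0.045,0,0,0,0.5],[0,0,-0.04,0,0,0,0.5],[0,0,-0.02,0,0,0,0.5],[0,0,-0.01,0,0,0,0.5],[0,0,0,0,0,0,0.5],[0,0,0,0,0,0,0.5]]]'
```

```text
t: 6.55
eef_pos: [0.5642, 0.0627, 0.192]
ee_rot: [3.14, -0.001, 1.352]
force: [-0.6, 0.3, -3.4]
width: 0.0596
```

```bash
python3 -m jog '[[[-0.001,0.0005,-0.01,0,0,0.001,0.5],[0,0,-0.008,0,0,0,0.5],[0,0,-0.004,0,0,0,0.5],[0,0,0,0,0,0,0.5],[0,0,0,0,0,0,0.5]]]'
python3 - <<'E'
from station import monitor, grab_frame
import cv2
for n in("top","scene"):
    f=grab_frame(n);im=f["pixels"][:,:,::-1]
    c=im[180:280,140:300] if n=="top" else im[150:260,210:350]
    cv2.imwrite(f"pics/{n}4.png",cv2.resize(c,None,fx=5,fy=5,interpolation=cv2.INTER_CUBIC))
s=monitor.get_state();print(s['eef_pos'],s['ee_rot'],s['force'])
E
```

```text
t: 7.18
eef_pos: [0.5627, 0.0634, 0.1688]
ee_rot: [3.142, -0.0, 1.354]
force: [0.6, -0.7, -3.7]
width: 0.06
[0.56269331 0.06341787 0.16885568] [ 3.14149178e+00 -8.28086828e-05  1.35361624e+00] [-0.3399027   0.75517349 -2.76836614]
```

View pics/scene4.png

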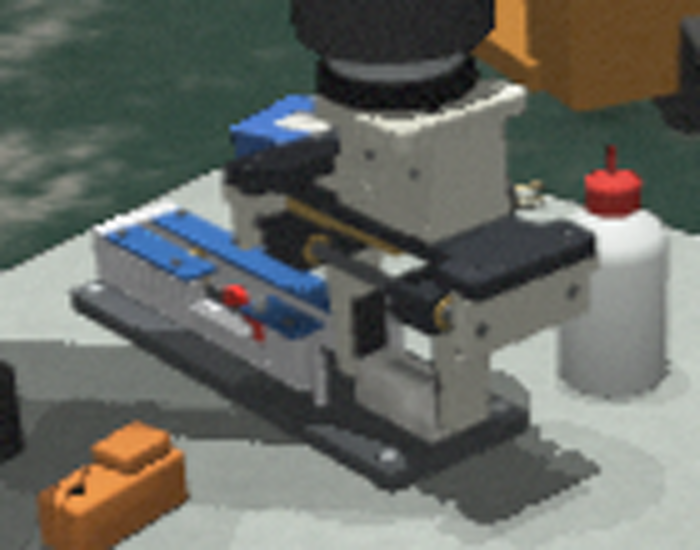

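```bash
python3 -m jog '[[[0.0005,0,-0.001,0,0,0,0.5],[0,0,0,0,0,0,0.5],[0,0,0,0,0,0,0.78],[0,0,0,0,0,0,0.78],[0,0,0,0,0,0,0.78]]]'
python3 -m jog '[[[0,0,0.015,0,0,0,0.78],[0,0,0.03,0,0,0,0.78],[0,0,0.05,0,0,0,0.78],[0,0,0.05,0,0,0,1],[0,0,0.02,0,0,0,1],[0,0,0,0,0,0,1]]]'
python3 - <<'E'
from station import monitor, grab_frame
import cv2
s=monitor.get_state();print(s['t'],s['eef_pos'].tolist(),s['ee_rot'].tolist(),s['width'],s['force'])
f=grab_frame("wrist");im=f["pixels"][:,:,::-1];cv2.imwrite("pics/w5.png",im)
cv2.imwrite('pics/w5a.png',cv2.resize(im[165:285,270:440],None,fx=4.7,fy=4.7,interpolation=cv2.INTER_CUBIC))
E
```

```text
t: 7.9
eef_pos: [0.5633, 0.0634, 0.168]
ee_rot: [3.141, -0.0, 1.354]
force: [-0.2, -0.6, 0.5]
width: 0.0683
t: 8.65
eef_pos: [0.5638, 0.0635, 0.336]
ee_rot: [3.137, -0.003, 1.354]
force: [-0.2, -0.2, -0.9]
width: 0.0868
8.65 [0.5638149254416087, 0.06347714610762216, 0.33600971463384] [3.1374315565966886, -0.00262449065846293, 1.353674163378178] 0.08682446221274334 [-0.15384067 -0.17340559 -0.88932576]
```

View pics/w5a.png

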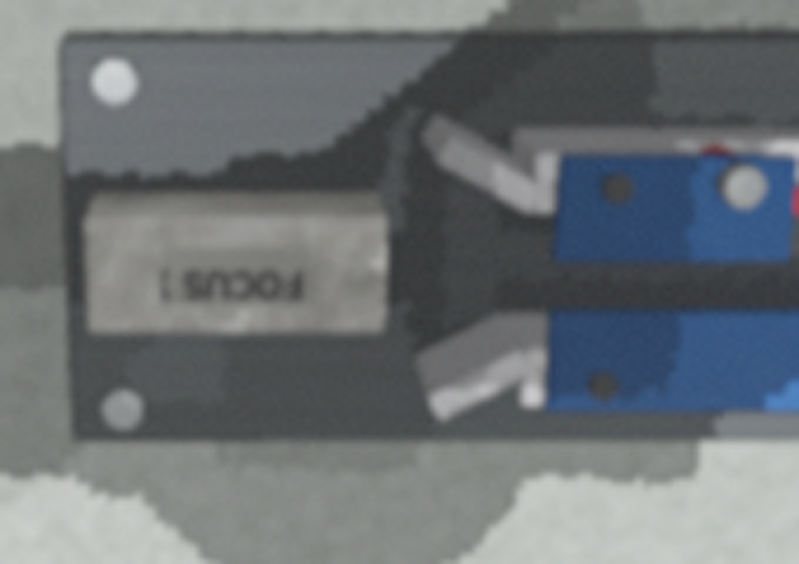

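```bash
python3 - <<'E'
from h import *
s=dict(eef_pos=np.array([0.5638149254416087,0.06347714610762216,0.33600971463384]),ee_rot=[3.1374315565966886,-0.00262449065846293,1.353674163378178])
A=lambda x,y,z:wpl(s,((x+.5)/4.7-.5+270,(y+.5)/4.7-.5+165),z)[:2]
th=1.3536;u=np.array([np.cos(th),np.sin(th)]);v=np.array([-u[1],u[0]])
g=[A(86,212,.158),A(388,210,.158),A(386,332,.158),A(90,333,.158)];m=sum(g)/4
print('gauge',m,m@u,m@v,[ (p@u,p@v) for p in g])
d=g[1]-g[0];e=g[2]-g[3];print([np.degrees(np.arctan2(k[1],k[0])) for k in(d,e)])
print('slot',[(A(570,262,.166)+A(570,311,.166))@v/2,(A(780,262,.166)+A(780,311,.166))@v/2])
print('plate',A(62,33,.134)@u,A(75,438,.134)@u,(A(62,33,.134)+A(75,438,.134))@v/2,'mouth',A(560,155,.166)@u)
E
```

```text
gauge [0.56154276 0.06384379] 0.18335216228172319 -0.5345916971586164 [(np.float64(0.15346979938598784), np.float64(-0.5222414242434807)), (np.float64(0.2130513270412264), np.float64(-0.5218927872789002)), (np.float64(0.21336233145393624), np.float64(-0.5470428679486614)), (np.float64(0.15352519124574224), np.float64(-0.5471897091634236))]
[np.float64(77.89082539861461), np.float64(77.69617154521202)]
slot [np.float64(-0.5353937119796403), np.float64(-0.535435143291761)]
plate 0.14738550205811118 0.14718463345950078 -0.5345202690962955 mouth 0.24469263973938424
```

```bash
python3 -m jog '[[[-0.026,-0.047,0,0,0,0,1],[-0.026,-0.047,0,0,0,0,1],[-0.026,-0.047,-0.01,0,0,0,1],[-0.026,-0.047,-0.01,0,0,0,1],[-0.026,-0.047,-0.01,0,0,0,1],[0,0,0,0,0,0,1],[0,0,0,0,0,0,1]]]'
python3 - <<'E'
from station import monitor, grab_frame
import cv2
s=monitor.get_state();print(s['t'],s['eef_pos'].tolist(),s['ee_rot'].tolist(),s['width'],s['force'])
f=grab_frame("wrist");im=f["pixels"][:,:,::-1];cv2.imwrite("pics/w6.png",im)
E
```

```text
t: 9.57
eef_pos: [0.4329, -0.1718, 0.3025]
ee_rot: [-3.141, 0.0, 1.352]
force: [0.8, -0.1, 0.1]
width: 0.0875
9.575 [0.43286757685645677, -0.17181604004837153, 0.30249000189660685] [-3.140906244726323, 9.818880682499476e-05, 1.3524743558864125] 0.0875432883695313 [ 0.79213842 -0.09502222  0.10990916]
```

View pics/w6.png

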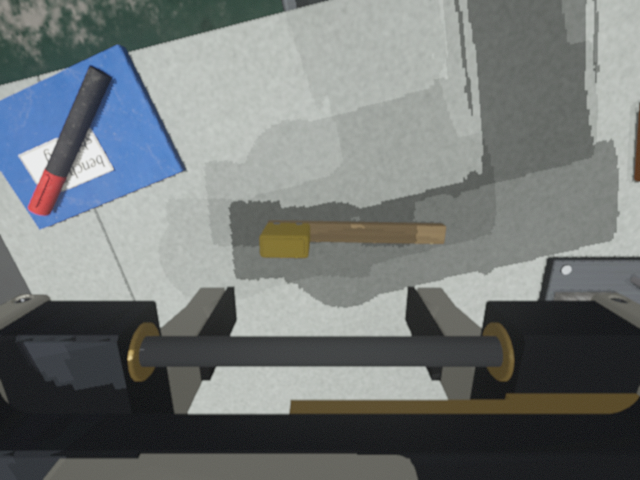

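```bash
python3 - <<'E'
import cv2
s=cv2.imread('pics/w6.png')
cv2.imwrite('pics/w6a.png',cv2.resize(s[200:280,250:460],None,fx=3.8,fy=3.8,interpolation=cv2.INTER_CUBIC))
E
```

```text
(no output)
```

View pics/w6a.png

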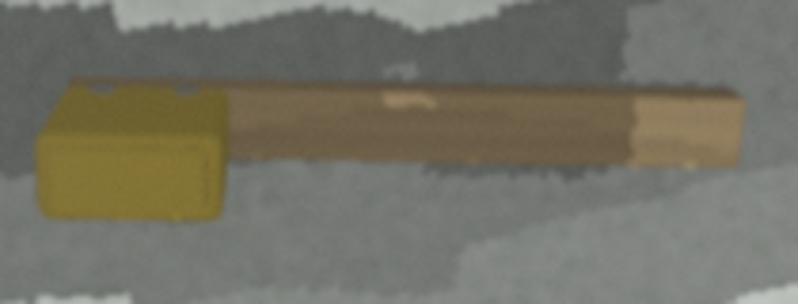

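```bash
python3 - <<'E'
from h import *
s=dict(eef_pos=np.array([0.43286757685645677,-0.17181604004837153,0.30249000189660685]),ee_rot=[-3.140906244726323,9.818880682499476e-05,1.3524743558864125])
A=lambda x,y,z:wpl(s,((x+.5)/3.8-.5+250,(y+.5)/3.8-.5+200),z)[:2]
ang=lambda d:np.degrees(np.arctan2(d[1],d[0])).round(2)
g=[A(39,133,.18),A(224,137,.18),A(220,220,.18),A(38,216,.18)];m=sum(g)/4
print(m,ang(g[1]-g[0]),ang(g[2]-g[3]),np.linalg.norm(g[1]-g[0]),np.linalg.norm(g[0]-g[3]))
n=[A(235,88,.134),A(742,97,.134)];f=[A(235,158,.134),A(738,166,.134)]
print(ang(n[1]-n[0]),ang(f[1]-f[0]));t=(n[1]+f[1])/2;print('tip',t,np.linalg.norm(t-m),ang(t-m),np.linalg.norm(n[1]-f[1]))
E
```

```text
[ 0.4281942 -0.2005719] 76.18 76.13 0.03796432688170153 0.018171410037840428
76.42 76.52
tip [ 0.46289771 -0.0620663 ] 0.14278703340831303 75.93 0.017435620262690653
```

```bash
python3 -m jog '[[[-0.0045,-0.0297,-0.02,0,0,-0.022,1],[0,0,-0.045,0,0,0,1],[0,0,-0.035,0,0,0,1],[0,0,-0.0165,0,0,0,1],[0,0,-0.008,0,0,0,1],[0,0,0,0,0,0,1]]]'
python3 -m jog '[[[0,0,0,0,0,0,0.3],[0,0,0,0,0,0,0.3],[0,0,0,0,0,0,0.3],[0,0,0,0,0,0,0.3],[0,0,0,0,0,0,0.3]]]' 40
python3 - <<'E'
from station import monitor, grab_frame
import cv2
s=monitor.get_state();print(s['t'],s['eef_pos'].tolist(),s['ee_rot'].tolist(),s['width'],s['force'])
f=grab_frame("wrist");im=f["pixels"][:,:,::-1];cv2.imwrite("pics/w7.png",im)
E
```

```text
t: 10.38
eef_pos: [0.429, -0.2008, 0.1782]
ee_rot: [-3.141, 0.0, 1.333]
force: [-0.3, -0.4, -0.1]
width: 0.0874
t: 11.0
eef_pos: [0.4286, -0.2014, 0.1784]
ee_rot: [3.141, -0.0, 1.331]
force: [-0.7, -0.1, 0.5]
width: 0.0433
11.0 [0.42863143997334335, -0.20137542668510916, 0.17842497010476346] [3.1414502878325234, -3.180815819869842e-05, 1.331488809834744] 0.04333075868819649 [-0.65360248 -0.05490743  0.52567773]
```

View pics/w7.png

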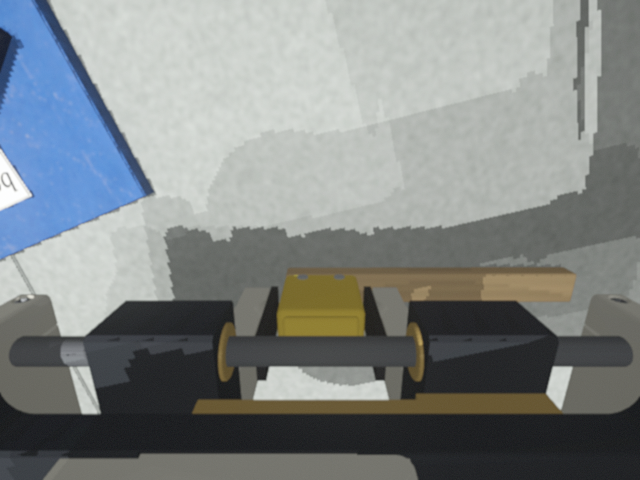

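```bash
python3 -m jog '[[[0,0,0,0,0,0,0.3],[0,0,0,0,0,0,0.3],[0,0,0,0,0,0,0.3]]]' 40
python3 -m jog '[[[0,0,0.02,0,0,0,0.3],[0,0,0.02,0,0,0,0.3],[0,0,0.02,0,0,0,0.3],[0,0,0,0,0,0,0.3],[0,0,0,0,0,0,0.3]]]'
python3 - <<'E'
from station import monitor, grab_frame
import cv2
s=monitor.get_state();print(s['t'],s['eef_pos'].tolist(),s['ee_rot'].tolist(),s['width'],s['force'])
f=grab_frame("wrist");im=f["pixels"][:,:,::-1];cv2.imwrite("pics/w8.png",im)
im=grab_frame("scene")["pixels"][:,:,::-1]
cv2.imwrite("pics/s8.png",cv2.resize(im[150:320,220:420],None,fx=3.5,fy=3.5,interpolation=cv2.INTER_CUBIC))
E
```

```text
t: 11.42
eef_pos: [0.4286, -0.2014, 0.1784]
ee_rot: [-3.142, 0.0, 1.332]
force: [0.3, -0.1, 1.8]
width: 0.0396
t: 12.05
eef_pos: [0.4282, -0.2011, 0.2375]
ee_rot: [-3.141, -0.0, 1.331]
force: [0.7, 0.1, -1.8]
width: 0.0397
12.05 [0.42816069252185873, -0.20114603530354183, 0.23750140932810632] [-3.1405671691243446, -0.00024194211690686807, 1.3314206864880687] 0.039742212457575914 [ 0.67149649  0.11156782 -1.7929406 ]
```

View pics/w8.png

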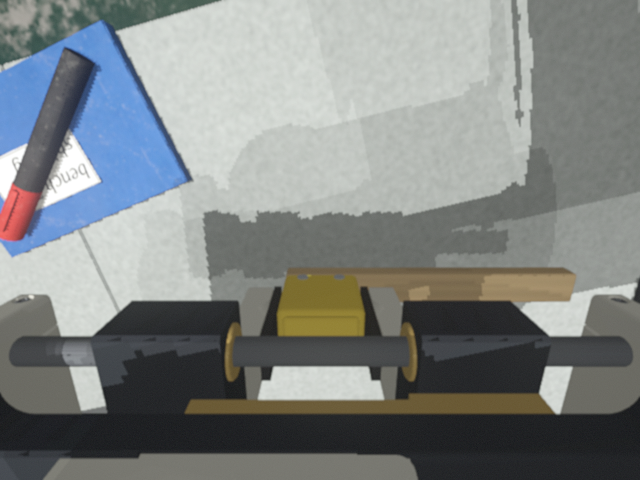

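View pics/s8.png

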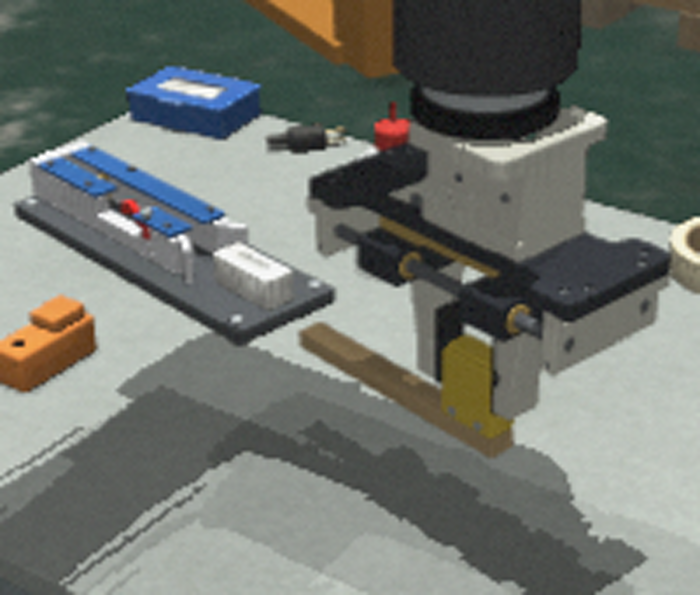

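```bash
python3 - <<'E'
import cv2
s=cv2.imread('pics/w8.png')
cv2.imwrite('pics/w8a.png',cv2.resize(s[255:315,400:590],None,fx=4.2,fy=4.2,interpolation=cv2.INTER_CUBIC))
E
```

```text
(no output)
```

View pics/w8a.png

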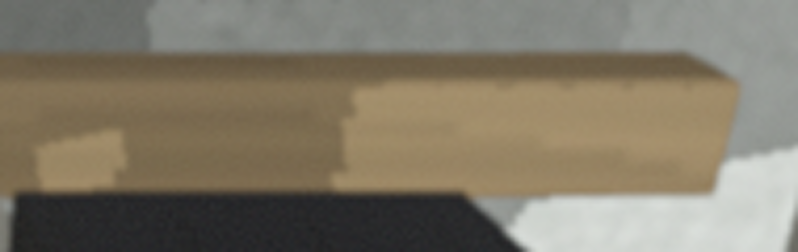

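```bash
python3 - <<'E'
from h import *
def T(x,y,z):
    d=HE[:3,:3]@np.linalg.solve(KW,[(x+.5)/4.2-.5+400,(y+.5)/4.2-.5+255,1.]);o=HE[:3,3];return o+d*(z-o[2])/d[2]
for p in[(740,79),(714,193),(20,78),(20,192)]:print(p,T(*p,.0444).round(4))
E
```

```text
(740, 79) [ 0.1431 -0.0082  0.0444]
(714, 193) [0.1434 0.0087 0.0444]
(20, 78) [ 0.0469 -0.0084  0.0444]
(20, 192) [0.0482 0.0086 0.0444]
```

```bash
python3 -m jog '[[[0.0117,0.0102,0,0,0,0.0056,0.3],[0.0234,0.0204,0,0,0,0.0056,0.3],[0.0234,0.0204,0,0,0,0.0056,0.3],[0.0234,0.0204,0,0,0,0.0056,0.3],[0.0117,0.0102,0,0,0,0,0.3],[0,0,0,0,0,0,0.3],[0,0,0,0,0,0,0.3]]]'
python3 - <<'E'
from station import monitor
import numpy as np
s=monitor.get_state();th=1.3536;u=np.array([np.cos(th),np.sin(th)]);v=np.array([-u[1],u[0]]);p=s['eef_pos'][:2]
print(s['eef_pos'],s['ee_rot'],'s',p@u,'lat err',p@v+.5354)
E
```

```text
t: 13.02
eef_pos: [0.5218, -0.1199, 0.2381]
ee_rot: [-3.141, 0.0, 1.354]
force: [-0.5, 0.3, -1.6]
width: 0.0396
[ 0.52178039 -0.11985883  0.23811995] [-3.14089473e+00  1.74968879e-04  1.35391600e+00] s -0.00460295535823991 lat err 4.9903885491753286e-05
```

```bash
python3 -m jog '[[[0,0,-0.015,0,0,0,0.3],[0,0,-0.015,0,0,0,0.3],[0,0,-0.0105,0,0,0,0.3],[0,0,-0.005,0,0,0,0.3],[0,0,0,0,0,0,0.3],[0,0,0,0,0,0,0.3]]]'
python3 - <<'E'
from station import monitor, grab_frame
import cv2
s=monitor.get_state();print(s['t'],s['eef_pos'].tolist(),s['force'])
f=grab_frame("wrist");im=f["pixels"][:,:,::-1];cv2.imwrite("pics/w9.png",im)
im=grab_frame("scene")["pixels"][:,:,::-1]
cv2.imwrite("pics/s9.png",cv2.resize(im[150:290,220:400],None,fx=4.2,fy=4.2,interpolation=cv2.INTER_CUBIC))
E
```

```text
t: 13.78
eef_pos: [0.5225, -0.1198, 0.1933]
ee_rot: [3.141, -0.0, 1.354]
force: [0.9, 0.2, -0.5]
width: 0.0396
13.775 [0.5225266802474617, -0.11976054278772204, 0.19325661389884988] [ 0.92507383  0.24859573 -0.52859735]
```

View pics/w9.png

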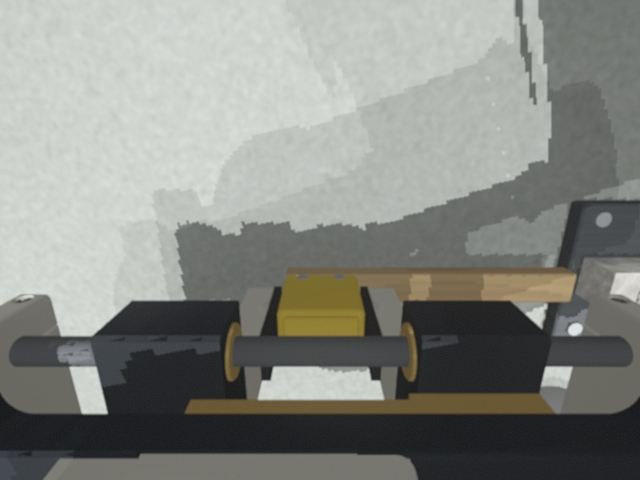

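View pics/s9.png

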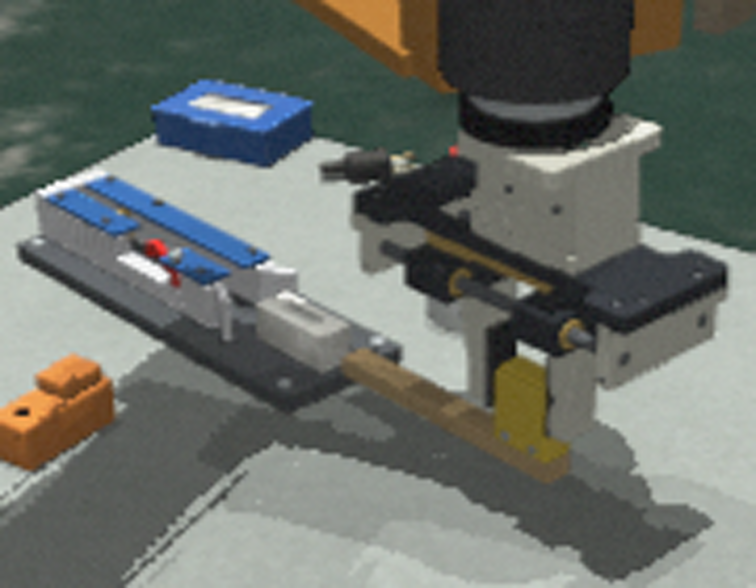

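```bash
python3 -m jog '[[[0.0017,0.0098,-0.0007,0,0,0,0.3],[0.0022,0.0098,0,0,0,0,0.3],[0.0021,0.0098,0,0,0,0,0.3],[0.0022,0.0098,0,0,0,0,0.3],[0.0021,0.0097,0,0,0,0,0.3],[0.0022,0.0098,0,0,0,0,0.3],[0.0022,0.0098,0,0,0,0,0.3],[0.0021,0.0097,0,0,0,0,0.3],[0.0022,0.0098,0,0,0,0,0.3],[0,0,0,0,0,0,0.3]]]'
python3 - <<'E'
from station import monitor, grab_frame
import cv2, numpy as np
s=monitor.get_state();th=1.3536;u=np.array([np.cos(th),np.sin(th)]);v=np.array([-u[1],u[0]]);p=s['eef_pos'][:2]
print(s['t'],s['eef_pos'],s['ee_rot'],s['force'],'s',p@u,'lat err',p@v+.5354)
im=grab_frame("scene")["pixels"][:,:,::-1]
cv2.imwrite("pics/s10.png",cv2.resize(im[150:290,220:400],None,fx=4.2,fy=4.2,interpolation=cv2.INTER_CUBIC))
E
```

```text
t: 15.12
eef_pos: [0.5414, -0.0306, 0.1919]
ee_rot: [-3.141, -0.001, 1.355]
force: [0.5, 0.2, -0.4]
width: 0.0399
15.125 [ 0.54142349 -0.0306009   0.19185737] [-3.14147997e+00 -7.73247644e-04  1.35476826e+00] [ 0.50408444  0.18085458 -0.41867955] s 0.0867908531256611 lat err 0.0001027380460033589
```

View pics/s10.png

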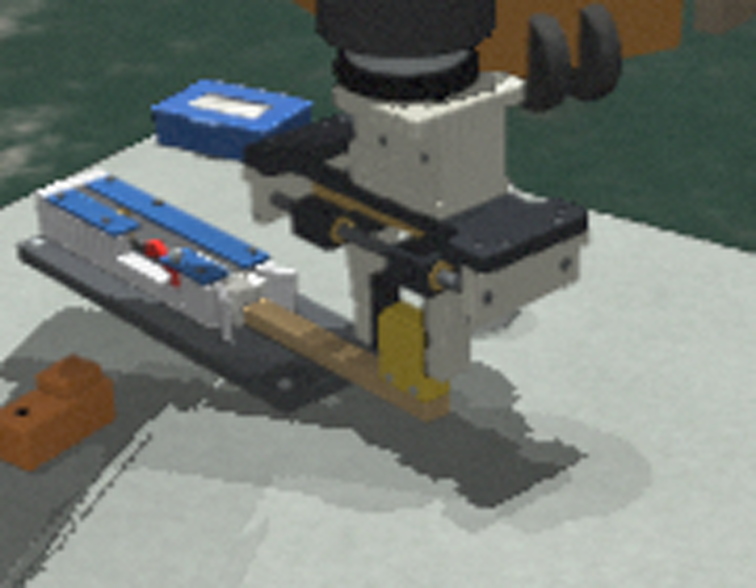

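```bash
python3 -m jog '[[[0.0021,0.0097,0.0003,0,0,-0.001,0.3],[0.0022,0.0098,0,0,0,0,0.3],[0.0021,0.0098,0,0,0,0,0.3],[0.0022,0.0098,0,0,0,0,0.3],[0.0021,0.0097,0,0,0,0,0.3],[0.0022,0.0098,0,0,0,0,0.3],[0.0022,0.0098,0,0,0,0,0.3],[0.0021,0.0097,0,0,0,0,0.3],[0,0,0,0,0,0,0.3],[0,0,0,0,0,0,0.3]]]'
python3 - <<'E'
from station import monitor, grab_frame
import cv2, numpy as np
s=monitor.get_state();th=1.3536;u=np.array([np.cos(th),np.sin(th)]);v=np.array([-u[1],u[0]]);p=s['eef_pos'][:2]
print(s['t'],s['eef_pos'],s['ee_rot'],s['force'],'s',p@u,'lat err',p@v+.5354)
im=grab_frame("scene")["pixels"][:,:,::-1]
cv2.imwrite("pics/s11.png",cv2.resize(im[150:290,220:400],None,fx=4.2,fy=4.2,interpolation=cv2.INTER_CUBIC))
im=grab_frame("top")["pixels"][:,:,::-1]
cv2.imwrite("pics/t11.png",cv2.resize(im[180:280,140:300],None,fx=5,fy=5,interpolation=cv2.INTER_CUBIC))
E
```

```text
t: 16.42
eef_pos: [0.5584, 0.0467, 0.1925]
ee_rot: [3.141, -0.001, 1.353]
force: [0.1, -0.2, -0.7]
width: 0.0396
16.425 [0.55843704 0.04674425 0.1925161 ] [ 3.14146404e+00 -6.36055564e-04  1.35336701e+00] [ 0.08087576 -0.15675474 -0.68269917] s 0.1659851040583397 lat err 0.00015622769596268515
```

View pics/s11.png

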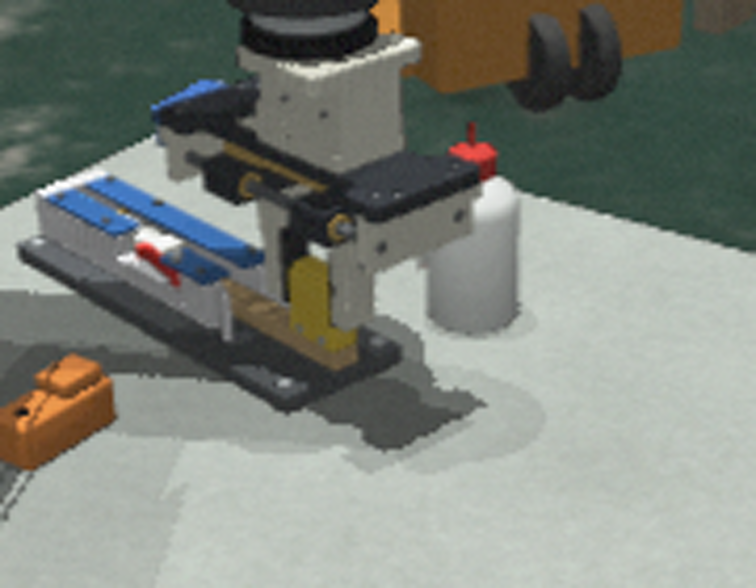

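View pics/t11.png

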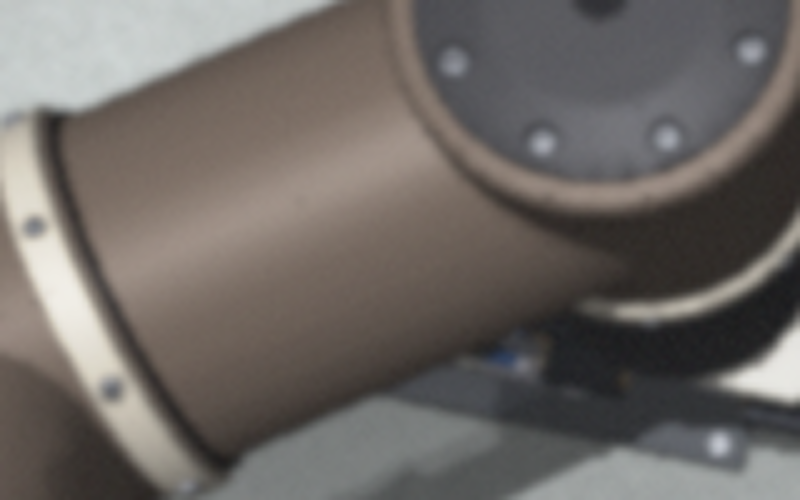

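```bash
python3 -m jog '[[[0.0017,0.0078,0,0,0,0,0.3],[0.0017,0.0078,0,0,0,0,0.3],[0.0013,0.0059,0,0,0,0,0.3],[0.0011,0.0049,0,0,0,0,0.3],[0,0,0,0,0,0,0.3],[0,0,0,0,0,0,0.3]]]'
python3 - <<'E'
from station import monitor, grab_frame
import cv2, numpy as np
s=monitor.get_state();th=1.3536;u=np.array([np.cos(th),np.sin(th)]);v=np.array([-u[1],u[0]]);p=s['eef_pos'][:2]
print(s['t'],s['eef_pos'],s['ee_rot'],s['force'],'s',p@u,'lat err',p@v+.5354)
im=grab_frame("scene")["pixels"][:,:,::-1]
cv2.imwrite("pics/s12.png",cv2.resize(im[180:240,220:310],None,fx=8,fy=8,interpolation=cv2.INTER_CUBIC))
im=grab_frame("wrist")["pixels"][:,:,::-1]
cv2.imwrite("pics/w12.png",im)
E
```

```text
t: 17.27
eef_pos: [0.5637, 0.0713, 0.1927]
ee_rot: [-3.141, 0.002, 1.352]
force: [-1.3, -6.7, 2.8]
width: 0.0393
17.275 [0.56367284 0.07134638 0.19273088] [-3.14081480e+00  2.46250440e-03  1.35248957e+00] [-1.32015317 -6.70644749  2.82152879] s 0.19113749294434376 lat err 0.0003450204889589026
```

View pics/s12.png

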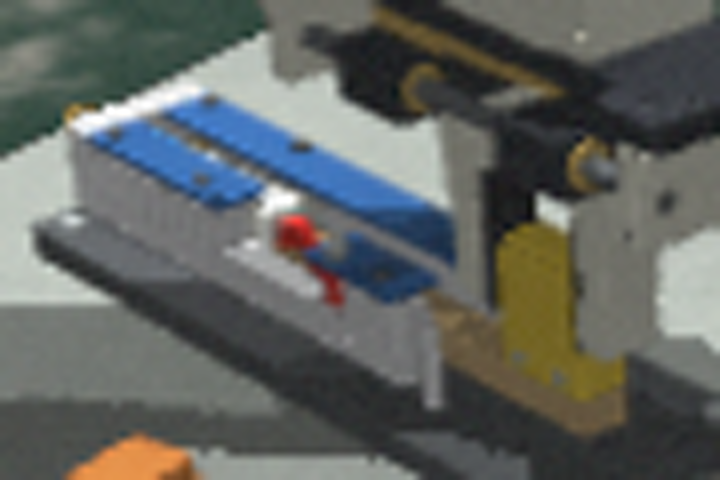

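View pics/w12.png

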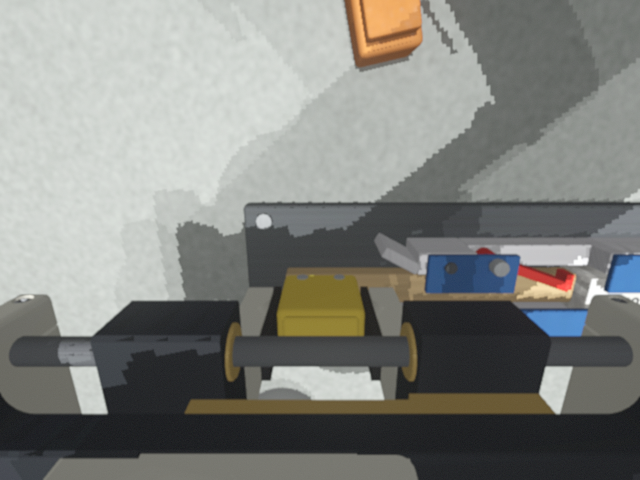

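```bash
python3 - <<'E'
import cv2
s=cv2.imread('pics/w12.png')
cv2.imwrite('pics/w12a.png',cv2.resize(s[225:345,440:640],None,fx=4,fy=4,interpolation=cv2.INTER_CUBIC))
E
```

```text
(no output)
```

View pics/w12a.png

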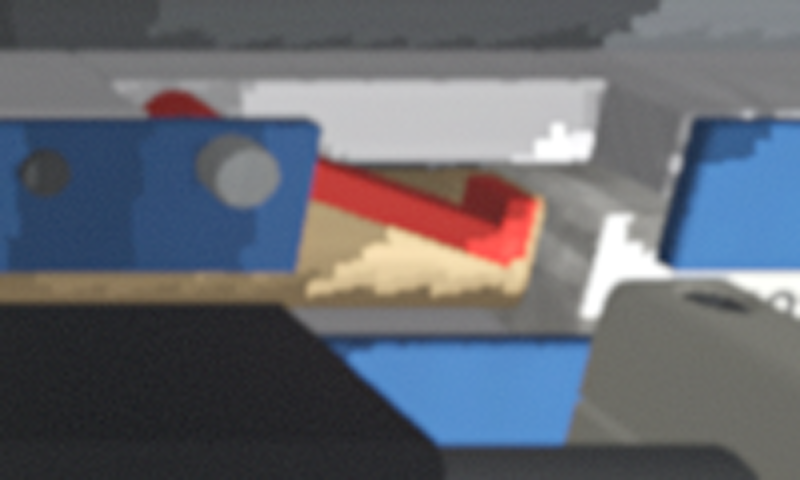

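```bash
python3 -m jog '[[[-0.0011,-0.0049,0,0,0,0,0.3],[-0.0021,-0.0098,0,0,0,0.001,0.3],[-0.0021,-0.0098,0,0,0,0,0.3],[-0.0022,-0.0098,0,0,0,0,0.3],[-0.0022,-0.0098,0,0,0,0,0.3],[0,0,0,0,0,0,0.3]]]'
python3 - <<'E'
from station import monitor, grab_frame
import cv2, numpy as np
s=monitor.get_state();th=1.3536;u=np.array([np.cos(th),np.sin(th)]);v=np.array([-u[1],u[0]]);p=s['eef_pos'][:2]
print(s['t'],s['eef_pos'],s['ee_rot'],s['force'],'s',p@u,'lat err',p@v+.5354)
im=grab_frame("scene")["pixels"][:,:,::-1]
cv2.imwrite("pics/s13.png",cv2.resize(im[180:240,220:310],None,fx=8,fy=8,interpolation=cv2.INTER_CUBIC))
E
```

```text
t: 18.12
eef_pos: [0.5544, 0.0279, 0.1925]
ee_rot: [3.141, -0.0, 1.353]
force: [0.0, 0.1, -0.9]
width: 0.0399
18.125 [0.55436718 0.02792287 0.19251727] [ 3.14149862e+00 -1.37916704e-04  1.35300026e+00] [ 0.04262932  0.07524066 -0.8899745 ] s 0.14672889568142033 lat err 7.460104854073446e-05
```

View pics/s13.png

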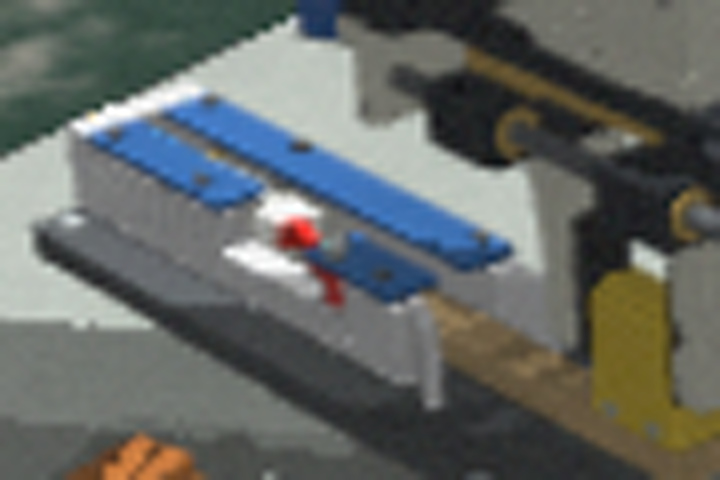

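```bash
python3 -m jog '[[[-0.0042,-0.019,0,0,0,0,0.3],[-0.0042,-0.019,0,0,0,0,0.3],[-0.0042,-0.019,0,0,0,0,0.3],[-0.0042,-0.019,0,0,0,0,0.3],[-0.0042,-0.019,0,0,0,0,0.3],[-0.0042,-0.019,0,0,0,0,0.3],[-0.0042,-0.019,0,0,0,0,0.3],[-0.0042,-0.019,0,0,0,0,0.3],[-0.0042,-0.019,0,0,0,0,0.3],[0,0,0,0,0,0,0.3],[0,0,0,0,0,0,0.3]]]'
```

```text
t: 19.55
eef_pos: [0.5167, -0.1425, 0.1924]
ee_rot: [3.142, -0.0, 1.353]
force: [-0.4, -0.3, -1.3]
width: 0.0396
```

```bash
python3 -m jog '[[[-0.017,-0.013,0.01,0,0,0,0.3],[-0.02,-0.015,0.01,0,0,0,0.3],[-0.02,-0.015,0,0,0,0,0.3],[-0.02,-0.015,0,0,0,0,0.3],[0,0,-0.01,0,0,0,0.3],[0,0,-0.01,0,0,0,0.3],[0,0,-0.008,0,0,0,0.3],[0,0,-0.003,0,0,0,0.3],[0,0,0,0,0,0,0.3],[0,0,0,0,0,0,0.3]]]'
```

```text
t: 20.8
eef_pos: [0.44, -0.2002, 0.1816]
ee_rot: [3.141, 0.0, 1.354]
force: [-0.5, -0.3, -1.5]
width: 0.0395
```

```bash
python3 -m jog '[[[0,0,-0.002,0,0,0,0.3],[0,0,-0.001,0,0,0,0.3],[0,0,0,0,0,0,0.3],[0,0,0,0,0,0,0.3]]]'
```

```text
t: 21.3
eef_pos: [0.4397, -0.2003, 0.1785]
ee_rot: [-3.142, -0.0, 1.354]
force: [0.1, -0.2, -2.0]
width: 0.0395
```

```bash
python3 -m jog '[[[0,0,-0.0005,0,0,0,0.3],[0,0,0,0,0,0,0.3],[0,0,0,0,0,0,0.6],[0,0,0,0,0,0,0.8],[0,0,0,0,0,0,0.8],[0,0,0,0,0,0,0.8]]]'
python3 -m jog '[[[0,0,0.015,0,0,0,0.8],[0,0,0.03,0,0,0,0.8],[0,0,0.05,0,0,0,0.8],[-0.01,-0.05,0.03,0,0,0,0.8],[-0.01,-0.05,0,0,0,0,0.8],[0,0,0,0,0,0,0.8],[0,0,0,0,0,0,0.8]]]'
python3 - <<'E'
from station import monitor, grab_frame
import cv2
s=monitor.get_state();print(s['t'],s['eef_pos'],s['force'])
for n in("scene","top"):
    im=grab_frame(n)["pixels"][:,:,::-1];cv2.imwrite(f"pics/{n}14.png",im)
    c=im[170:320,190:380] if n=="scene" else im[180:330,140:340]
    cv2.imwrite(f"pics/{n}14z.png",cv2.resize(c,None,fx=4,fy=4,interpolation=cv2.INTER_CUBIC))
E
```

```text
t: 22.05
eef_pos: [0.4397, -0.2003, 0.1779]
ee_rot: [-3.142, -0.0, 1.354]
force: [0.8, -1.4, -0.0]
width: 0.0694
t: 22.92
eef_pos: [0.4195, -0.3004, 0.3034]
ee_rot: [3.141, -0.0, 1.353]
force: [0.4, 0.4, 0.2]
width: 0.0701
22.925 [ 0.41948565 -0.30040297  0.30340122] [0.36859101 0.41388462 0.21246949]
```

View pics/scene14z.png

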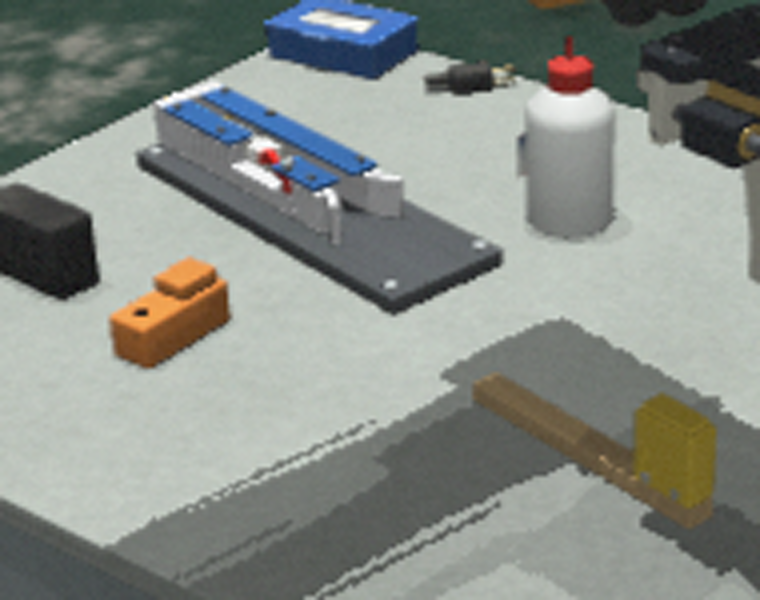

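View pics/top14z.png

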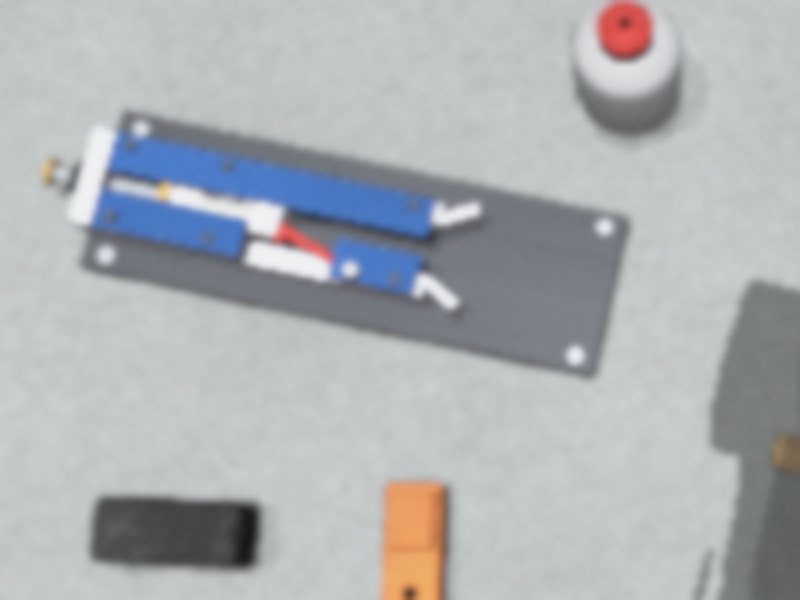

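View pics/scene14.png

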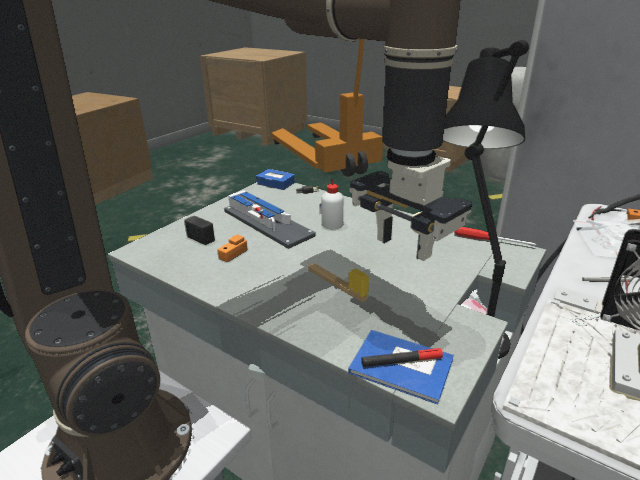

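```bash
python3 -c "
from station import job_done
print(job_done())"
```

```text
the job is handed in; nothing more can be done
None
```

The job is done and handed in at about 23 s on the robot's clock. The gauge block is in the channel with the red pawl shut behind it.

- **Loading:** I gripped the block lengthwise, so the wide gripper body stayed clear of the bottle. I laid it on the loading table about 4 mm behind the suggested spot, within 1 mm of the channel's centreline, and let go.
- **Pushing:** I held the stick by its yellow grip and pushed the block about 8 mm past the pawl. The wrist view showed the pawl shut over the slat, and the follower pushed back with about 7 N, slightly above the 3 to 6 N you gave.
- **Withdrawing:** I drew the stick straight out and set it down upright on the grey platform, close to where it started and clear of the fixture.

In the last top and scene pictures the pawl is shut and the block rests against its tip. The follower rod is pushed out at the far end, the stick stands upright, and the gripper is clear of everything. The bottle, orange block and adapter look unmoved; I judged that by eye and did not measure them. No check failed. The largest disagreement between measurements was about 2 mm, on the position of the channel mouth, within the stated calibration.

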